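# Eject a charged battery and catch it on the slide

### The arm

A 7-joint arm with a two-finger parallel gripper is mounted at the origin on the work surface. World frame = base frame: x ahead of the robot, y to its left, z up, the work surface at z = 0. Lengths are in m, angles in rad, forces in N, time in s.
With the tool pointing down it reaches from about 0.425 to 0.925 m from the base axis. Payload 6.8 kg.
Tool frame: the origin (TCP) lies midway between the tips of the shut fingers; the grasp point (between the pads) lies behind it (arm.tcp_to_grasp is the z of the grasp point in the tool frame, in m); z points along the fingers, y is the line along which they close (so a half turn about z gives the same grasp; the last joint's range is limited). The gripper opens to 88 mm and grips with 3 to 60 N. Pads are 20 mm wide; open, the fingers measure 115 mm over their backs; the gripper's body (75 mm by 178 mm) begins 61 mm behind the grasp point.
Start: joints at [-1.41, 0.477, 0.022, 1.555, -0.011, 1.109, -0.083], TCP at [0.179, 0.651, 0.223] pointing down, gripper open.
Joint ranges: [-2.96, 2.96], [-0.34, 2.1], [-1.41, 1.46], [0.24, 2.44], [-1.37, 4.51], [0.17, 1.92], [-2.96, 2.96]. Speed limits (rad/s): [2.39, 2.39, 3.14, 3.14, 3.14, 3.14, 3.14].

### API

Orientations are given as a rotation vector (axis times angle).
In Python, from cell import arm gives the robot as it stands.
- The arm moves only by the shell command python3 -m crank 'ROWS' [FORCE]. ROWS is JSON, a list of rows, each an object with "twist": the turn, a rotation vector about the tool's x, y, z in rad, a list of three; "xyz": the shift along the tool's x, y, z in cm, a list of three; "gripper": the finger opening in cm, from 0 to 8.78. A call has 1 to 12 rows; each row shifts and turns the commanded pose from where the row before left it, along the tool's axes as they then stand; what a row does not reach is not made up. A row lasts 1/10 s, in which the tool goes at most 50 mm and 8.59 degrees, less where a joint would pass 70% of its speed; a pose out of reach is approached as far as the arm can. A call is refused whole if a number of a shift passes 5 or a number of a turn 0.15, either way. A call with a gripper value outside its range is refused whole. The fingers move at their own pace and stop on an object; FORCE is the grip in N (left out, the last holds). Time passes only in rows, so rows that do not move let the fingers close. It gives the time, the measured TCP pose, the force, the opening and the grip force at its end, in the units of the state.
- arm.state(): the state, without advancing time (a new reading comes with each control period).
- arm.grab_frame(name): name is "scene" or "top" or "wrist"; returns the picture (400x640x3 uint8, red, green, blue); there is no depth.
- arm.camera_info(name): a dict with "fovy" (degrees; the focal length in pixels is half the picture's height over the tangent of half this angle, whatever the lens; pixels are square), "cx", "cy" (the principal point, pixels), "world_from_camera" (4x4, takes a point from camera to world coordinates). Camera axes: x right, y down, z forward; pixel columns grow to the right and rows downward; lengths in m; the calibration is good to about 2 mm. A picture is of the moment at which its call begins: read the wrist's pose just before it. camera_info takes no time and is no camera call; for the wrist camera it gives the pose at the moment of the call.
- arm.close_job(): hands the job in; it is judged then, once.
The state is a dict: "time_s": time; "q": joint angles; "joint_vel": joint speeds; "joint_torque": joint torques, N m; "position": TCP position; "tool_rot": TCP orientation; "ft_force": force on the tool from outside, world axes, zero at the start; "torque": the same for the moment, N m; "grip_width": finger opening in m; "grasp_force": force on a finger pad.
Only numpy, scipy, OpenCV 4.12 (cv2) and the standard library are available. Lean on these libraries where they do the work, as an engineer would, in place of code of your own. Each camera call takes 0.05 s, during which the arm holds its last target. There are 200 camera calls.

### The job

Two scanner-battery charging docks stand on the packing bench. On the dock that holds the thick battery, press the eject button down with one finger and stop the popped-out battery with the other finger as it runs down the slide, once it is clear of its bay and before it runs off the open end. Pick nothing up, leave the other dock and the rest of the bench alone, and finish while holding: button still pressed down, battery at rest on the slide against the finger.

Things in the scene. Friction and masses are not known exactly. Their poses are not given: they have to be found in the camera images.
- dock_a: fixed grey charging dock, 165 mm long (its x, pointing downhill) by 102 mm wide (y); origin on the bench under its middle. On its +y side (centre line y = +25 mm) lies a slide sloping down towards +x; on its -y side, beside the slide's lower part, a pod 27 mm high with the round eject button. Holds the thick battery; two like docks, in either place.
- eject_a (a joint): press depth of the eject button of dock_a in m: 0 up, 0.008 fully down, starts at 0. A spring pushes it up (about 1.3 N at first, 4.6 N fully down); it lifts a plate under the battery by the same distance. From 4 to 5 mm on, the battery leaves its bay and runs down the slide by itself, in well under half a second, and off the open end if nothing stops it
- eject_a_top (a point): centre of the top face of dock_a's eject button, a black disc 28 mm across, pressed straight down (8 mm travel). Unpressed, it is 37 mm above the bench, at (+51, -33) mm in the dock's frame; it moves down with the button
- dock_a_gate (a point): point on the slide's surface of dock_a straight across from the button: 20 mm above the bench, 58 mm to the +y side of the button's centre, on the slide's centre line. With the button fully down its top is 9 mm above this point
- dock_a_bay (a point): centre of the bay's upper edge at the slide's top end in dock_a, 62 mm above the bench at x = -80, y = +25 mm of the dock. The bay is the top 58 mm of the slide, a pocket 4 mm deep where the battery sits with 1 mm play all round
- dock_a_end (a point): middle of the open lower end of dock_a's slide, 10 mm above the bench. The aluminium slide is 44 mm wide, slopes 18 degrees, and lies between side walls 4 mm thick that stand 9 mm over it
- pack_thick: the thick 56 x 40 x 24 mm battery, slippery black plastic, in the bay of dock_a. Origin: centre of its underside, at first at (-53, +25, +50) mm in the dock's frame; its frame is upright, x downhill, though the shell lies at the slope. About 0.13 kg. Stopped by a 20 mm wide finger at dock_a_gate it rests just clear of its bay, origin near x = +7 mm.
- dock_b: fixed grey charging dock, 165 mm long (its x, pointing downhill) by 102 mm wide (y); origin on the bench under its middle. On its +y side (centre line y = +25 mm) lies a slide sloping down towards +x; on its -y side, beside the slide's lower part, a pod 27 mm high with the round eject button. Holds the slim battery; leave alone.
- eject_b (a joint): press depth of the eject button of dock_b in m: 0 up, 0.008 fully down, starts at 0. A spring pushes it up (about 1.3 N at first, 4.6 N fully down); it lifts a plate under the battery by the same distance; not to be pressed
- pack_slim: the slim 56 x 40 x 13 mm battery, slippery black plastic, in the bay of dock_b. Origin: centre of its underside, at first at (-53, +25, +50) mm in the dock's frame; its frame is upright, x downhill, though the shell lies at the slope. To be left in its bay.
- tape: bystander, to be left alone: clear ring of packing tape lying flat, 90 mm wide, 36 mm high
- cleaner: bystander, to be left alone: small white bottle standing between the docks, 30 mm wide, 80 mm high
- spare: bystander, to be left alone: slim spare battery lying flat on the bench, 56 x 40 x 13 mm
- scanner: bystander, to be left alone: hand scanner lying flat, about 190 x 70 x 35 mm
- driver: bystander, to be left alone: screwdriver lying on the bench
- jar: bystander, to be left alone: glass jar with metal lid, 60 mm wide, 70 mm high
- carton: bystander, to be left alone: small cardboard carton, 90 x 120 x 60 mm
There are look-alikes about, which are no part of the job. What is shaped like the pack_thick but green or pink is not meant.

How it is judged:
On the way:
1. the thick battery's eject button is pressed while the battery is still in its bay (value of joint eject_a above 0.003 m and x of pack_thick in the frame of dock_a below -0.04 m).
At the end, for the whole second after the job is handed in: The eject button of the thick battery's dock is held at least 4 mm down; the battery rests on the slide, touching a finger, at rest (under 15 mm/s), its origin between x = -3 and +55 mm in the dock's frame (out of its bay to within 5 mm, not off the open end); the slim battery is still in its bay (value of joint eject_a above 0.004 m and contact force between the fingers and pack_thick above 0.04 N and contact force between pack_thick and dock_a above 0.2 N and x of pack_thick in the frame of dock_a between -0.003 and 0.055 m and y of pack_thick in the frame of dock_a between 0.015 and 0.035 m and z of pack_thick in the frame of dock_a below 0.045 m and linear speed of pack_thick below 0.015 m/s and x of pack_slim in the frame of dock_b below -0.04 m); the arm keeps its last pose, push and grip.
It fails at once if the thick battery runs off the open end of the slide (x of pack_thick in the frame of dock_a above 0.07 m).
It fails at once if the thick battery is lifted (z of pack_thick in the frame of dock_a above 0.063 m or (x of pack_thick in the frame of dock_a above 0 m and z of pack_thick in the frame of dock_a above 0.055 m)).
It fails at once if the other dock's button is pressed (value of joint eject_b above 0.003 m).
It fails at once if the slim battery is disturbed (distance of pack_slim from where it was at the start of the episode above 0.01 m).
It fails at once if a bystander is pushed about by more than 20 mm (distance of any of tape, cleaner, spare, scanner, driver, jar, carton from where it was at the start of the episode above 0.02 m).
It also fails if it takes over 32 s, if anything falls off the work surface, if the arm or the gripper's body presses on something with over 40 N, if the wrist force passes 120 N, or if a joint passes its speed limit or range.

## Working session

There is one attempt and no reset: what is moved stays moved. The work goes in short steps, Python scripts to look and compute and a shell command to move; the robot and the scene stay as the last step left them, time stands still between calls to the robot, and variables do not carry over. Pictures are saved under pics/ and viewed, at most 10 in all, crops included, and the job is handed in when it is done.

```bash
mkdir -p pics; ls; python3 - <<'E'
from cell import arm
import cv2,json
s=arm.state();print({k:s[k] for k in('time_s','position','tool_rot','grip_width')},arm.tcp_to_grasp)
for n in('scene','top'):
    i=arm.camera_info(n);print(n,i)
    cv2.imwrite(f'pics/{n}0.png',arm.grab_frame(n)[:,:,::-1])
E
```

```text
pics
{'time_s': 0.0, 'position': array([0.17913745, 0.65017356, 0.22169221]), 'tool_rot': array([-4.20934896e-01, -3.11317753e+00,  2.83833780e-03]), 'grip_width': 0.08792228354334604} -0.0187
scene {'fovy': 53.10351890227721, 'cx': 314.30452913195813, 'cy': 199.28470411655118, 'world_from_camera': array([[-0.40414492,  0.6638543 , -0.62925698,  1.14517187],
       [ 0.91467201,  0.2884327 , -0.28316373,  0.26438893],
       [-0.00648117, -0.69000293, -0.72377756,  0.7660208 ],
       [ 0.        ,  0.        ,  0.        ,  1.        ]])}
top {'fovy': 57.3875296774153, 'cx': 319.69983448853804, 'cy': 204.85548878892865, 'world_from_camera': array([[-0.02741358, -0.99818253,  0.05366681,  0.50832173],
       [-0.99932201,  0.02604582, -0.02602191,  0.02458109],
       [ 0.02457682, -0.05434378, -0.99821978,  1.11946013],
       [ 0.        ,  0.        ,  0.        ,  1.        ]])}
```

View pics/top0.png

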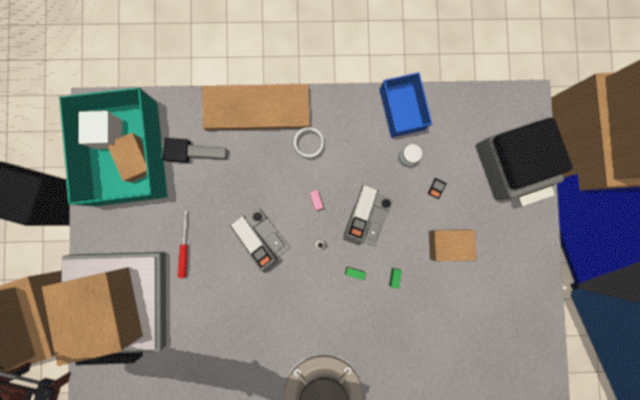

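View pics/scene0.png

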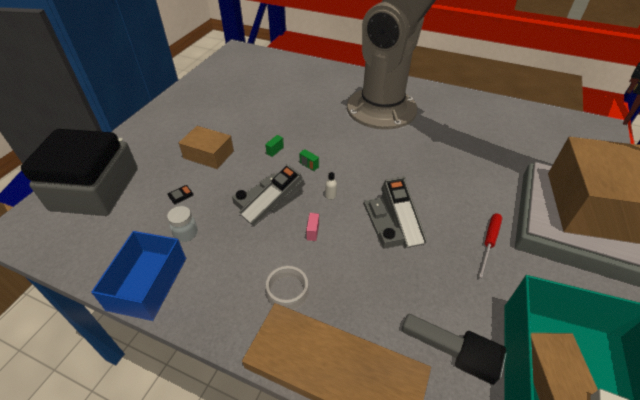

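The top view shows two docks, at about (262,238) and (367,213), with black buttons at (257,216) and (386,203). I'll enlarge both, since the batteries need comparing.

```bash
python3 - <<'E'
import cv2,numpy as np
t=cv2.imread('pics/top0.png');s=cv2.imread('pics/scene0.png')
f=lambda im,x,y:cv2.resize(im[y:y+75,x:x+100],(400,300),interpolation=cv2.INTER_CUBIC)
cv2.imwrite('pics/c.png',np.vstack([np.hstack([f(t,210,200),f(t,320,175)]),np.hstack([f(s,350,172),f(s,220,155)])]))
E
```

```text
(no output)
```

View pics/c.png

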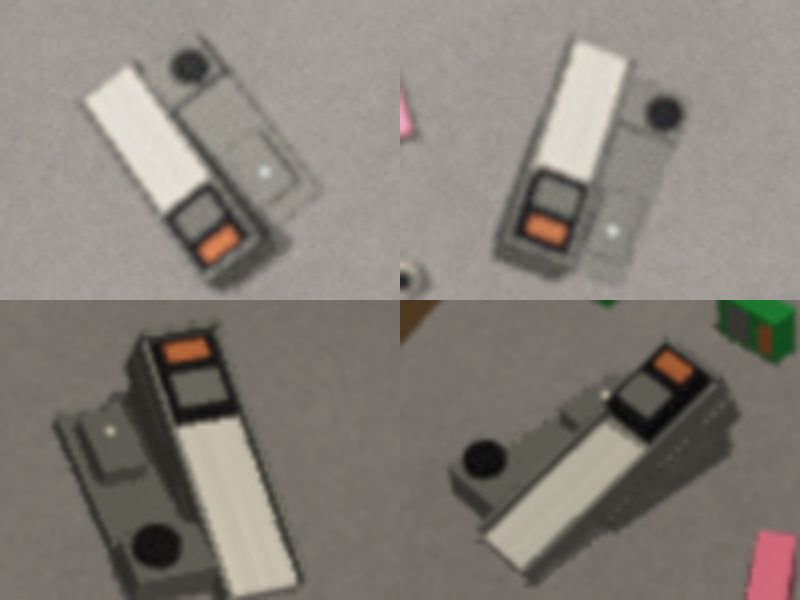

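The crops show both docks with orange-labelled batteries. The right-hand dock's battery (scene about (285,180)) shows a taller front face, so I'll check label heights by triangulation.

```bash
cat > h.py <<'E'
import cv2,numpy as np
from cell import arm
def ray(i,u,v,h=400):
    f=h/2/np.tan(np.radians(i['fovy'])/2);T=np.array(i['world_from_camera'])
    d=T[:3,:3]@np.array([(u-i['cx'])/f,(v-i['cy'])/f,1]);return T[:3,3],d/np.linalg.norm(d)
def plane(i,uv,z):
    o,d=ray(i,*uv);return o+d*(z-o[2])/d[2]
def tri(rs):
    A=sum(np.eye(3)-np.outer(d,d) for o,d in rs);b=sum((np.eye(3)-np.outer(d,d))@o for o,d in rs)
    p=np.linalg.solve(A,b);return p,max(np.linalg.norm(np.cross(p-o,d)) for o,d in rs)
def blob(im,kind,box):
    x0,y0,x1,y1=box;c=im[y0:y1,x0:x1];c=cv2.resize(c,None,fx=4,fy=4,interpolation=cv2.INTER_CUBIC);hsv=cv2.cvtColor(c,cv2.COLOR_BGR2HSV)
    m={'black':cv2.inRange(hsv,(0,0,0),(180,255,58)),'orange':cv2.inRange(hsv,(3,110,90),(18,255,255)),'white':cv2.inRange(hsv,(0,0,178),(180,60,255))}[kind]
    n,l,s,ce=cv2.connectedComponentsWithStats(m);k=1+np.argmax(s[1:,4])
    cs,_=cv2.findContours((l==k).astype('uint8'),0,1)
    r=cv2.minAreaRect(max(cs,key=cv2.contourArea))
    o=lambda p:(np.array(p)+.5)/4-.5+[x0,y0]
    return o(ce[k]),s[k,4]/16,o(cv2.boxPoints(r))
E
python3 - <<'E'
from h import *
np.set_printoptions(precision=4,suppress=True)
I={n:arm.camera_info(n) for n in('top','scene')};im={n:cv2.imread(f'pics/{n}0.png') for n in I}
B={'L':{'black':((248,208,266,225),(378,226,400,245)),'orange':((255,255,275,270),(385,175,410,195)),'white':((228,212,266,256),(390,200,430,250))},
'R':{'black':((378,195,394,211),(231,187,250,203)),'orange':((348,226,366,240),(280,164,300,180)),'white':((354,182,380,224),(238,184,285,226))}}
for k in B:
  for c in B[k]:
    r=[(blob(im[n],c,B[k][c][j])) for j,n in enumerate(('top','scene'))]
    print(k,c,[(x[0],x[1]) for x in r],*tri([ray(I[n],*x[0]) for n,x in zip(I,r)]))
    if c=='white':print(r[0][2],[plane(I['top'],p,.03) for p in r[0][2]])
E
```

```text
L black [(array([257.2393, 216.4237]), np.float64(29.8125)), (array([388.6805, 233.0982]), np.float64(111.5625))] [0.5375 0.1817 0.032 ] 0.0005911499557502722
L orange [(array([264.1065, 260.5508]), np.float64(60.0)), (array([396.1789, 184.1093]), np.float64(52.75))] [0.4106 0.1587 0.0699] 0.0009492656824242022
L white [(array([246.0433, 234.0392]), np.float64(505.0625)), (array([408.721 , 223.3953]), np.float64(630.4375))] [0.4862 0.2166 0.028 ] 0.00032189999494733904
[[229.5542 223.946 ]
 [241.7484 215.2123]
 [262.3342 243.9549]
 [250.1401 252.6885]] [array([0.5173, 0.2646, 0.03  ]), array([0.5422, 0.2283, 0.03  ]), array([0.4555, 0.169 , 0.03  ]), array([0.4309, 0.2054, 0.03  ])]
R black [(array([385.7022, 203.0829]), np.float64(40.0625)), (array([240.7079, 194.6027]), np.float64(84.25))] [ 0.5672 -0.202   0.0323] 0.0005338251399863095
R orange [(array([356.1598, 231.8327]), np.float64(58.0)), (array([287.8882, 171.1499]), np.float64(42.6875))] [ 0.4849 -0.1048  0.08  ] 0.000695793320192237
R white [(array([365.165 , 202.2037]), np.float64(449.375)), (array([260.1302, 203.475 ]), np.float64(373.875))] [ 0.572  -0.1418  0.0293] 0.0014840405826825253
[[353.2185 215.2618]
 [363.7422 184.3098]
 [377.3044 188.921 ]
 [366.7807 219.8729]] [array([ 0.5331, -0.1031,  0.03  ]), array([ 0.6252, -0.1379,  0.03  ]), array([ 0.6103, -0.1783,  0.03  ]), array([ 0.5183, -0.1433,  0.03  ])]
```

The right-hand dock's label is 10 mm higher (80 against 70 mm), so it is dock_a. Its heading is about -20.7°, and its button is at about (0.567,-0.202). The target TCP is (0.577,-0.175) with tool y along the dock's y. I'll go there via an arc.

```bash
python3 -m crank '[{"twist":[0,0,0.092],"xyz":[-3.7,-2.2,0],"gripper":4.45},{"xyz":[-3.7,-2.2,0],"twist":[0,0,0],"gripper":4.45},{"xyz":[-3.7,-2.2,0],"twist":[0,0,0],"gripper":4.45},{"xyz":[-3.7,-2.2,0],"twist":[0,0,0],"gripper":4.45},{"xyz":[-3.7,-2.2,0],"twist":[0,0,0],"gripper":4.45},{"xyz":[-3.7,-2.2,0],"twist":[0,0,0],"gripper":4.45},{"xyz":[-3.7,-2.2,0],"twist":[0,0,0],"gripper":4.45},{"xyz":[-3.7,-2.2,0],"twist":[0,0,0],"gripper":4.45},{"xyz":[-3.7,-2.2,0],"twist":[0,0,0],"gripper":4.45},{"xyz":[-3.7,-2.2,0],"twist":[0,0,0],"gripper":4.45},{"xyz":[-3.7,-2.2,0],"twist":[0,0,0],"gripper":4.45},{"xyz":[-3.7,-2.2,0],"twist":[0,0,0],"gripper":4.45}]'
python3 -m crank '[{"xyz":[-2.2,-3.7,0],"twist":[0,0,0],"gripper":4.45},{"xyz":[-2.2,-3.7,0],"twist":[0,0,0],"gripper":4.45},{"xyz":[-2.2,-3.7,0],"twist":[0,0,0],"gripper":4.45},{"xyz":[-2.2,-3.7,0],"twist":[0,0,0],"gripper":4.45},{"xyz":[-2.2,-3.7,0],"twist":[0,0,0],"gripper":4.45},{"xyz":[-2.2,-3.7,0],"twist":[0,0,0],"gripper":4.45},{"xyz":[-2.2,-3.7,0],"twist":[0,0,0],"gripper":4.45},{"xyz":[-2.2,-3.7,0],"twist":[0,0,0],"gripper":4.45},{"xyz":[-2.2,-3.7,0],"twist":[0,0,0],"gripper":4.45},{"xyz":[-2.2,-3.7,0],"twist":[0,0,0],"gripper":4.45},{"xyz":[0,0,0],"twist":[0,0,0],"gripper":4.45},{"xyz":[0,0,0],"twist":[0,0,0],"gripper":4.45}]'
python3 - <<'E'
from h import *
s=arm.state();print(s['position'],s['tool_rot'],s['grip_width']);i=arm.camera_info('wrist');print(i)
cv2.imwrite('pics/w1.png',arm.grab_frame('wrist')[:,:,::-1])
np.save('w1.npy',i['world_from_camera'])
E
```

```text
time_s: 1.3
position: [0.5051, 0.248, 0.2225]
tool_rot: [-0.563, -3.09, 0.0]
ft_force: [0.4, 0.2, 0.1]
grip_width: 0.0445
grasp_force: 0.0
time_s: 2.5
position: [0.5792, -0.1752, 0.2221]
tool_rot: [-0.567, -3.089, 0.0]
ft_force: [0.1, -0.3, -0.5]
grip_width: 0.0446
grasp_force: 0.0
[ 0.57915234 -0.1751783   0.22211709] [-5.67409368e-01 -3.08885651e+00  2.47878403e-04] 0.04460706029765627
{'fovy': 71.94418467591356, 'cx': 324.1617560780994, 'cy': 198.53929336062038, 'world_from_camera': array([[ 3.55648706e-01,  9.03996543e-01,  2.37285164e-01,
         5.14697067e-01],
       [ 9.34619668e-01, -3.43922093e-01, -9.05741098e-02,
        -1.50584072e-01],
       [-2.71071897e-04,  2.53983946e-01, -9.67208396e-01,
         3.84518471e-01],
       [ 0.00000000e+00,  0.00000000e+00,  0.00000000e+00,
         1.00000000e+00]])}
```

View pics/w1.png

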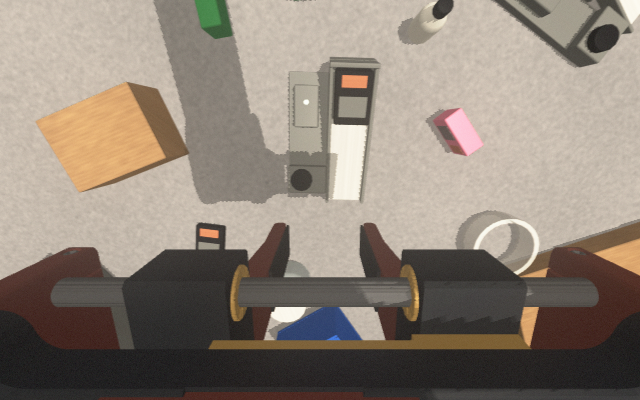

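The wrist view shows the button at about (301,180), the slide at about (349,165) below the battery, and the fingertips at (282,228) and (367,228). I'll refine from it.

```bash
python3 - <<'E'
from h import *
np.set_printoptions(precision=4,suppress=True)
i=arm.camera_info('wrist');i['world_from_camera']=np.load('w1.npy');w=cv2.imread('pics/w1.png')
t=cv2.imread('pics/top0.png');it=arm.camera_info('top')
b=blob(w,'black',(287,167,315,194));bt=blob(t,'black',(378,195,394,211));print(b[0],b[1],b[2])
B=plane(i,b[0],.037);print('btn',B,'two-view',tri([ray(i,*b[0]),ray(it,*bt[0])]))
print('top@37',plane(it,bt[0],.037))
hsv=cv2.cvtColor(w,cv2.COLOR_BGR2HSV)
# slide edges: white run per row
L=[];R=[]
for v in range(135,196,4):
    r=w[v,325:375].min(1).astype(float);x=np.where(r>165)[0]+325;print(v,x.min(),x.max(),end=' | ')
st=arm.state();p=st['position'];Rm=cv2.Rodrigues(np.array(st['tool_rot']))[0]
for th in(-20.7,):
    yd=np.array([.3535,.9354,0])
    print('\nmid',B+yd*.029,'delta tool',Rm.T@(B+yd*.029-p),'tool y',Rm[:,1])
for uv in((331,128),(371,128),(331,198),(362,198),(290,72),(289,152)):print(uv,[plane(i,uv,z) for z in(.02,.035)])
E
```

```text
[299.125 169.5  ] 0.125 [[299.125 169.625]
 [299.125 169.625]
 [299.125 169.375]
 [299.125 169.375]]
btn [ 0.5531 -0.1993  0.037 ] two-view (array([ 0.5672, -0.2154, -0.052 ]), np.float64(0.005569313770971802))
top@37 [ 0.5667 -0.2006  0.037 ]
135 330 374 | 139 330 374 | 143 330 374 | 147 330 374 | 151 330 374 | 155 335 374 | 159 336 374 | 163 336 374 | 167 335 374 | 171 335 374 | 175 334 372 | 179 332 374 | 183 332 374 | 187 331 374 | 191 332 374 | 195 332 374 | 
mid [ 0.5633 -0.1721  0.037 ] delta tool [ 0.0153 -0.0045  0.1851] tool y [0.3529 0.9356 0.0004]
(331, 128) [array([ 0.5199, -0.1433,  0.02  ]), array([ 0.5197, -0.1436,  0.035 ])]
(371, 128) [array([ 0.5381, -0.0954,  0.02  ]), array([ 0.5372, -0.0977,  0.035 ])]
(331, 198) [array([ 0.6067, -0.1757,  0.02  ]), array([ 0.6029, -0.1747,  0.035 ])]
(362, 198) [array([ 0.6218, -0.1361,  0.02  ]), array([ 0.6174, -0.1367,  0.035 ])]
(290, 72) [array([ 0.4401, -0.1669,  0.02  ]), array([ 0.4431, -0.1662,  0.035 ])]
(289, 152) [array([ 0.5289, -0.2053,  0.02  ]), array([ 0.5283, -0.2031,  0.035 ])]
```

```bash
python3 - <<'E'
from h import *
np.set_printoptions(precision=4,suppress=True)
i=arm.camera_info('wrist');i['world_from_camera']=np.load('w1.npy');w=cv2.imread('pics/w1.png')
c=cv2.resize(cv2.cvtColor(w[165:196,286:317],cv2.COLOR_BGR2GRAY),None,fx=4,fy=4,interpolation=cv2.INTER_CUBIC)
t,m=cv2.threshold(c,75,255,1);n,l,s,ce=cv2.connectedComponentsWithStats(m);k=1+np.argmax(s[1:,4])
uv=(ce[k]+.5)/4-.5+[286,165];print(uv,s[k]/4)
it=arm.camera_info('top');isc=arm.camera_info('scene')
B=plane(i,uv,.037)
print('btn',B,tri([ray(i,*uv),ray(isc,240.7,194.6)]),tri([ray(i,*uv),ray(isc,240.7,194.6),ray(it,385.7,203.08)]))
st=arm.state();Rm=cv2.Rodrigues(np.array(st['tool_rot']))[0]
for b in(B,np.array([.567,-.2015,.037])):
    M=b+Rm[:,1]*.029;print(M,Rm.T@(M-st['position']))
E
```

```text
[300.8863 179.4411] [   5.      4.25   20.75   21.5  1394.25]
btn [ 0.5657 -0.202   0.037 ] (array([ 0.5666, -0.203 ,  0.0314]), np.float64(0.00016813181915361933)) (array([ 0.5668, -0.2025,  0.0317]), np.float64(0.0007821795925374358))
[ 0.576  -0.1749  0.037 ] [ 0.0025 -0.0026  0.1851]
[ 0.5772 -0.1744  0.037 ] [ 0.0015 -0.0017  0.1851]
```

```bash
python3 -m crank '[{"xyz":[0.2,-0.1,3.5],"twist":[0,0,0],"gripper":4.45},{"xyz":[0,0,3.5],"twist":[0,0,0],"gripper":4.45},{"xyz":[0,0,3.5],"twist":[0,0,0],"gripper":4.45},{"xyz":[0,0,3.5],"twist":[0,0,0],"gripper":4.45},{"xyz":[0,0,2],"twist":[0,0,0],"gripper":4.45},{"xyz":[0,0,1],"twist":[0,0,0],"gripper":4.45},{"xyz":[0,0,0],"twist":[0,0,0],"gripper":4.45},{"xyz":[0,0,0],"twist":[0,0,0],"gripper":4.45}]'
python3 - <<'E'
from h import *
a=arm.grab_frame('scene')[150:230,220:320,::-1];b=arm.grab_frame('wrist')[40:280,200:440,::-1]
f=cv2.INTER_CUBIC
cv2.imwrite('pics/p2.png',np.hstack([cv2.resize(a,(400,320),interpolation=f),cv2.resize(b,(320,320),interpolation=f)]))
print(arm.state()['position'],arm.state()['ft_force'])
E
```

```text
time_s: 3.35
position: [0.5782, -0.1738, 0.0536]
tool_rot: [0.562, 3.09, 0.0]
ft_force: [-0.3, -0.1, 1.2]
grip_width: 0.0441
grasp_force: 0.0
[ 0.57853164 -0.17432786  0.05409337] [-0.22191626  0.0418974   0.12750503]
```

View pics/p2.png

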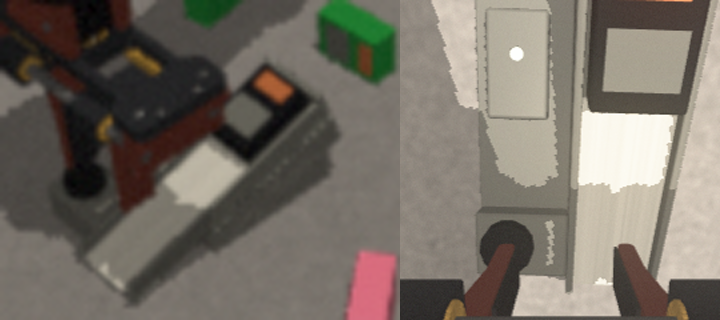

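The left fingertip sits over the button and the right one over the slide's middle, downhill of the battery. Pressing now, in small steps.

```bash
python3 -m crank '[{"xyz":[0.1,-0.1,1.0],"twist":[0,0,0],"gripper":4.45},{"xyz":[0,0,0.4],"twist":[0,0,0],"gripper":4.45},{"xyz":[0,0,0.2],"twist":[0,0,0],"gripper":4.45},{"xyz":[0,0,0.2],"twist":[0,0,0],"gripper":4.45},{"xyz":[0,0,0.2],"twist":[0,0,0],"gripper":4.45},{"xyz":[0,0,0.2],"twist":[0,0,0],"gripper":4.45},{"xyz":[0,0,0],"twist":[0,0,0],"gripper":4.45},{"xyz":[0,0,0],"twist":[0,0,0],"gripper":4.45},{"xyz":[0,0,0],"twist":[0,0,0],"gripper":4.45}]'
python3 - <<'E'
from h import *
a=arm.grab_frame('scene')[150:230,220:320,::-1];b=arm.grab_frame('wrist')[40:280,200:440,::-1]
f=cv2.INTER_CUBIC
cv2.imwrite('pics/p3.png',np.hstack([cv2.resize(a,(400,320),interpolation=f),cv2.resize(b,(320,320),interpolation=f)]))
print(arm.state()['position'],arm.state()['ft_force'])
E
```

```text
time_s: 4.35
position: [0.576, -0.175, 0.0306]
tool_rot: [-0.564, -3.09, -0.0]
ft_force: [-1.5, 0.1, 3.7]
grip_width: 0.0444
grasp_force: 2.4
[ 0.57607696 -0.17504798  0.03067975] [-2.73869046  0.33036813  3.54957867]
```

View pics/p3.png

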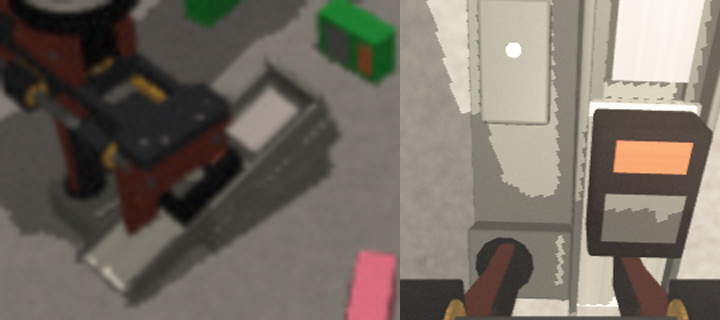

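The battery has left its bay and rests against the right finger at (640,255), with the button held down. Letting it settle, then re-reading.

```bash
python3 -m crank '[{"xyz":[0,0,0.1],"twist":[0,0,0],"gripper":4.45},{"xyz":[0,0,0],"twist":[0,0,0],"gripper":4.45},{"xyz":[0,0,0],"twist":[0,0,0],"gripper":4.45},{"xyz":[0,0,0],"twist":[0,0,0],"gripper":4.45},{"xyz":[0,0,0],"twist":[0,0,0],"gripper":4.45},{"xyz":[0,0,0],"twist":[0,0,0],"gripper":4.45},{"xyz":[0,0,0],"twist":[0,0,0],"gripper":4.45},{"xyz":[0,0,0],"twist":[0,0,0],"gripper":4.45}]'
python3 - <<'E'
from h import *
np.set_printoptions(precision=4,suppress=True)
i=arm.camera_info('wrist');w=arm.grab_frame('wrist')[:,:,::-1].copy();cv2.imwrite('pics/w4.png',w)
o=blob(w,'orange',(340,130,440,190));p=plane(i,o[0],.066);print(o[0],o[1],p)
d=p-[.5667,-.2025,0];x=np.array([.9354,-.3535,0]);y=np.array([.3535,.9354,0]);print('dock xy of label',d@x+.051,d@y-.033)
# initial label
d=np.array([.4849,-.1048,0])-[.5667,-.2025,0];print('initial label',d@x+.051,d@y-.033)
print(arm.state()['position'],arm.state()['ft_force'])
E
```

```text
time_s: 5.25
position: [0.5761, -0.1751, 0.0296]
tool_rot: [-0.564, -3.091, 0.0]
ft_force: [-2.3, -0.6, 3.1]
grip_width: 0.0443
grasp_force: 2.4
[389.2044 157.8218] 1425.1875 [ 0.535  -0.1279  0.066 ]
dock xy of label -0.004995170586842915 0.025577413896674
initial label -0.06005266999999998 0.029472280000000017
[ 0.5762 -0.1751  0.0297] [-2.3372  0.1989  5.2383]
```

The battery origin is estimated at x ≈ +2 mm, which passes, but I'll ease the finger 3 mm downhill for margin.

```bash
python3 -m crank '[{"xyz":[-0.1,0,0],"twist":[0,0,0],"gripper":4.45},{"xyz":[-0.1,0,0],"twist":[0,0,0],"gripper":4.45},{"xyz":[-0.1,0,0],"twist":[0,0,0],"gripper":4.45},{"xyz":[0,0,0],"twist":[0,0,0],"gripper":4.45},{"xyz":[0,0,0],"twist":[0,0,0],"gripper":4.45},{"xyz":[0,0,0],"twist":[0,0,0],"gripper":4.45},{"xyz":[0,0,0],"twist":[0,0,0],"gripper":4.45},{"xyz":[0,0,0],"twist":[0,0,0],"gripper":4.45},{"xyz":[0,0,0],"twist":[0,0,0],"gripper":4.45},{"xyz":[0,0,0],"twist":[0,0,0],"gripper":4.45}]'
python3 - <<'E'
from h import *
i=arm.camera_info('wrist');w=arm.grab_frame('wrist')[:,:,::-1].copy()
o=blob(w,'orange',(340,130,440,190));p=plane(i,o[0],.064);print(o[0],o[1],p)
d=p-[.5667,-.2025,0];x=np.array([.9354,-.3535,0]);y=np.array([.3535,.9354,0]);print('label',d@x+.051,d@y-.033)
c=arm.grab_frame('scene')[150:230,220:320,::-1];b=w[40:280,200:440];f=cv2.INTER_CUBIC
cv2.imwrite('pics/p5.png',np.hstack([cv2.resize(c,(400,320),interpolation=f),cv2.resize(b,(320,320),interpolation=f)]))
E
```

```text
time_s: 6.3
position: [0.5791, -0.176, 0.0297]
tool_rot: [0.564, 3.09, 0.0]
ft_force: [-2.9, 0.4, 4.5]
grip_width: 0.0447
grasp_force: 2.3
[388.09014895 157.5054406 ] 1401.5 [ 0.53808958 -0.12895994  0.064     ]
label -0.0017585989383207823 0.025675586997670904
```

View pics/p5.png

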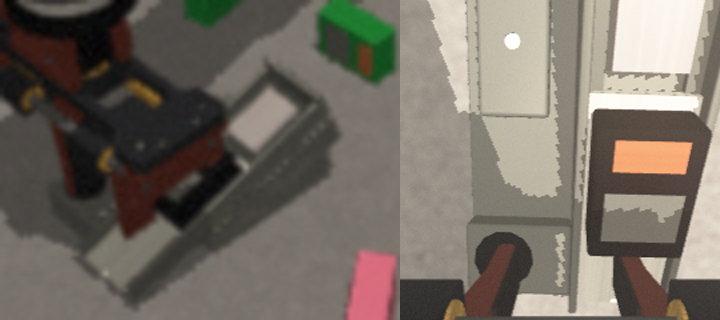

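The battery followed the finger downhill by 3 mm. It rests against the finger with its tail clear of the bay, and the button is still held about 7 mm down.

```bash
python3 -c "
from cell import arm
print(arm.close_job())"
```

```text
the job is handed in; nothing more can be done
None
```

I handed the job in with dock_a's eject button held about 7 mm down and the thick battery at rest on the slide against the other finger, origin at about x = +5 mm. The hand-in returned no verdict.

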